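# Fit the rotor head on the rotary mixer

### The arm

A 6-joint arm with a two-finger parallel gripper is mounted at the origin on the work surface. World frame = base frame: x ahead of the robot, y to its left, z up, the work surface at z = 0. Lengths are in m, angles in rad, forces in N, time in s.
With the tool pointing down it reaches from about 0.35 to 0.925 m from the base axis. Payload 6.4 kg.
Tool frame: the origin (TCP) lies between the finger pads; the fingertips stand 14 mm ahead of it and the grasp point (between the pads) lies 5 mm behind it; z points along the fingers, y is the direction in which the jaws open and shut (so a half turn about z gives the same grasp; the last joint's range is limited). The gripper opens to 85 mm and grips with 20 to 120 N. Pads are 22 mm wide; open, the fingers measure 114 mm over their backs; the gripper's body (76 mm by 85 mm) begins 54 mm behind the grasp point. The pads swing forward as they close: fully open they stand 13 mm farther back than shut.
Start: joints at [0.963, 0.245, 1.558, -0, 1.339, -0.174], TCP at [0.273, 0.59, 0.245] pointing down, gripper open.
Joint ranges: [-3.13, 3.13], [-1.02, 2.26], [0.13, 2.54], [-0.95, 4.09], [0.21, 2.88], [-2.74, 2.74]. Speed limits (rad/s): [2.57, 2.57, 3.14, 3.14, 3.14, 3.14].

### API

Orientations are given as a unit quaternion [w, x, y, z].
In Python, from station import robot gives the robot as it stands.
- The arm moves only by the tool arm_command, never from a script. Its argument "moves" is a list of rows, each an object of numbers: "jaw": the opening, from 0 (shut) to 1 (fully open); "tx", "ty", "tz": the shift along the tool's x, y, z in m; "turn": the turn about the tool's z in degrees. A call has 1 to 20 rows; each row is the pose to reach, as a shift and turn from the pose commanded when the call began, along the tool's axes at that moment; what a row does not reach only later rows make up. A row lasts 1/8 s, in which the tool goes at most 62.5 mm and 10.7 degrees, less where a joint would pass 70% of its speed; a pose out of reach is approached as far as the arm can. A call with a gripper value outside its range is refused whole. The fingers move at their own pace and stop on an object; "newtons" is the grip in N (left out, the last holds). Time passes only in rows, so rows that repeat a pose let the fingers close. It gives the time, the measured TCP pose, the force and the opening at its end, in the units of the state.
- robot.get_obs(): the state, without advancing time (a new reading comes with each control period).
- robot.read_camera(name): name is "scene" or "top" or "wrist"; returns the picture (384x512x3 uint8, blue, green, red); there is no depth.
- robot.camera_info(name): a dict with "fx", "fy", "cx", "cy" (pixels), "k1" (the pictures are not rectified: a ray, as slopes to the right and down, at radius r is drawn at 1 + k1 r^2 times it, then the intrinsics apply), "origin" and "orientation" of the camera in the world. Camera axes: x right, y up, looking along -z (the intrinsics and any distortion apply to the point x, -y, -z); pixel columns grow to the right and rows downward; lengths in m; the calibration is good to about 2 mm. A picture is of the moment at which its call begins: read the wrist's pose just before it. camera_info takes no time and is no camera call; for the wrist camera it gives the pose at the moment of the call.
- robot.job_done(): hands the job in, once; it reports no verdict.
Trained networks look in the newest picture that a camera, given by its name, has taken for a name from the list of things; names that differ only in an ending like _2 or _b are one class to them, and where a whole thing is asked for, a point or a joint stands for the part that bears it (a point fixed in the world has none). Each returns a list of dicts, best first, with "confidence" (0 to 1); they miss things now and then, are a little off and sometimes report something else, mostly with a low value. They report only what shows in the picture. A call takes as long as a camera call. They do not tell look-alikes from the thing itself.
- robot.recognise(thing, camera): "bbox" ([centre column, centre row, width, height] in pixels, round what is visible of it).
- robot.mark_of(thing, camera): "at" ([column, row] in pixels: a listed point, or the origin of a listed thing).
The state is a dict: "time_s": time; "qpos": joint angles; "qvel": joint speeds; "joint_torque": joint torques, N m; "tool_pos": TCP position; "tool_rot": TCP orientation; "contact_force": force on the tool from outside, world axes, zero at the start; "ft_torque": the same for the moment, N m; "gripper_width": finger opening in m.
Only numpy, scipy, OpenCV 4.12 (cv2) and the standard library are available. Lean on these libraries where they do the work, as an engineer would, in place of code of your own. Each camera call takes 0.05 s, during which the arm holds its last target.

### The job

Draw the two-armed rotor head straight up out of its light yellow stand so that the stand is not tipped or lifted and stays standing where it is. Then put the head upright on the white mixer's spindle and turn it until its notched foot drops fully home over the orange drive pin, lowering it gently rather than dropping it, and let go. Leave the jars, dish and bottles undisturbed.

Things in the scene. Friction and masses are not known exactly. Their poses are not given: they have to be found in the camera images.
- rotor: rotor head, 250 g (varies), loose. Origin: centre of the hub's lower end; z up the hub axis, x along arms and grip bar. Aluminium hub: 36 outside diameter, 80 high, 22 bore open below. A notch 10 wide, 12 deep runs right across the lower end along x; it must straddle the drive pin (x and -x alike). Starts in the stand, turned up to 69 degrees either way from the stand's x.
- rotor_arm (a point): point on the rotor's axis at z 80, underside of its flange (52 diameter, z 80 to 88). Two arms, 24 wide, at z 80 to 88 run along x to blue end discs, 46 diameter, centred at x = +-80, tops at z 93; 206 overall.
- rotor_grip (a point): centre of the rotor's blue grip bar, on the axis at z 110. Bar 50 long in x, 14 thick in y, z 88 to 132; gripped across its thickness, along y.
- stand: light yellow plastic holder, 80 g (varies), loose on the bench: base 60 x 60 x 8 with an upright tube of 47 outside, 40 inside diameter, z 8 to 92. Origin: centre of the underside, z up. The hub stands loosely in the tube (about 2 play all round), flange on the rim; the rotor's origin starts 12 above the stand's.
- stand_rim (a point): centre of the stand's tube mouth, at z 92. The hub is free of the tube once raised 80.
- mixer: white mixer drive, fixed: housing 130 (x) x 150 (y) x 60 high, with a flat grey seat disc of 72 diameter on top, up to z 64. Origin: centre of the underside. The spindle stands at its centre.
- spindle: steel spindle with orange drive pin, fixed on the mixer, cannot turn. Origin: on its axis at seat disc level, 64 above the bench; z up, x along the pin. Pin: bar across the foot, 64 long in x, 6 wide in y, z 0 to 9. Rotor home: notch over the pin, foot on the seat disc, rotor origin at this origin, arms in line with the pin, either way round. Turned wrongly, the foot stops on the pin, 9 too high.
- spindle_tip (a point): top of the spindle on its axis, z 42. The spindle is 19 in diameter up to z 28, then tapers to 8 at the tip.
- jar_a: square amber glass jar with lid, loose bystander, 66 x 66 x 61 high, between stand and mixer. Origin: centre of the underside.
- jar_b: another amber jar, the same size, loose bystander at the back. Origin: centre of the underside.
- jar_c: clear jar of the same size, loose bystander at the back. Origin: centre of the underside.
- dish: clear flat round dish with lid, 94 diameter, 15 high, loose bystander. Origin: centre of the underside.
- reagent: amber bottle, 60 diameter, 130 high, loose bystander at the back. Origin: centre of the underside.
- dropper: small white dropper bottle, 36 diameter, 75 high, loose bystander at the back. Origin: centre of the underside.
Not all that is in view belongs to the job. Of the things that look like the stand, take the one that is farthest to the robot's left at the start.

How it is judged:
By the outcome, as a careful person would: the job done as asked, in the order asked, and still so for the second after the job is handed in, with the robot touching nothing.
It also fails if it takes over 46 s, if anything falls off the work surface, if the arm or the gripper's body presses on something with over 40 N, if the wrist force passes 120 N, or if a joint passes its speed limit or range.

## Working session

There is one attempt and no reset: what is moved stays moved. The work goes in short steps, Python scripts to look and compute and a tool call to move; the robot and the scene stay as the last step left them, time stands still between calls to the robot, and variables do not carry over. Pictures are saved under pics/ and viewed, and the job is handed in when it is done.

Besides the shell and the picture viewer there is one more tool, called after "Request:" as name(argument=value, ...), one argument or row to a line, values as JSON. arm_command: Moves the arm, as the interface text tells. Its arguments: {"type":"object","properties":{"moves":{"type":"array"},"newtons":{"type":"number"}},"required":["moves"]}

```bash
ls; mkdir -p pics; python3 - <<'E'
from station import robot
import cv2
o=robot.get_obs(); print({k:o[k] for k in ('time_s','tool_pos','tool_rot','contact_force','gripper_width')})
for n in ("scene","top","wrist"):
    print(n,robot.camera_info(n))
    cv2.imwrite(f"pics/{n}0.png",robot.read_camera(n))
E
```

```text
pics
{'time_s': 0.0, 'tool_pos': array([0.27289399, 0.58933658, 0.24418999]), 'tool_rot': array([-3.80900433e-04,  2.15211055e-01,  9.76567080e-01, -8.91732390e-04]), 'contact_force': array([ 0.41738566,  1.11729053, -0.89244885]), 'gripper_width': 0.08549671266885138}
scene {'fx': 442.60624798909447, 'fy': 442.60624798909447, 'cx': 257.426781517214, 'cy': 189.84775538928739, 'k1': -0.041045390761071054, 'origin': array([ 1.22253643, -0.55132922,  0.61758527]), 'orientation': array([0.79949207, 0.43924836, 0.19186486, 0.36202375])}
top {'fx': 480.50580289633245, 'fy': 480.50580289633245, 'cx': 257.16739528186173, 'cy': 191.41681313487615, 'k1': -0.1590996388181828, 'origin': array([ 0.4415146 , -0.02690086,  1.1709565 ]), 'orientation': array([-0.69579592, -0.0707726 ,  0.04975368,  0.71301041])}
wrist {'fx': 323.48626553667356, 'fy': 323.48626553667356, 'cx': 253.5569556171274, 'cy': 189.1058943095729, 'k1': -0.056000717779910586, 'origin': array([0.20001676, 0.62400131, 0.37387756]), 'orientation': array([ 0.83211866, -0.13508158, -0.08530553,  0.531088  ])}
```

View pics/scene0.png

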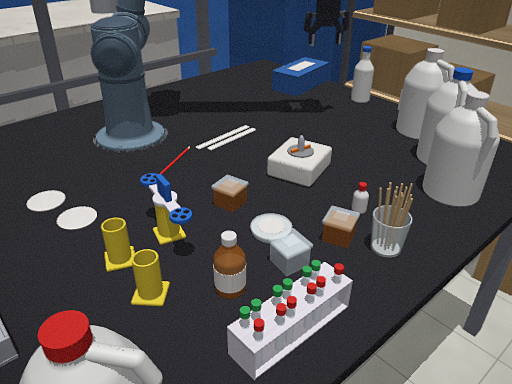

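View pics/top0.png

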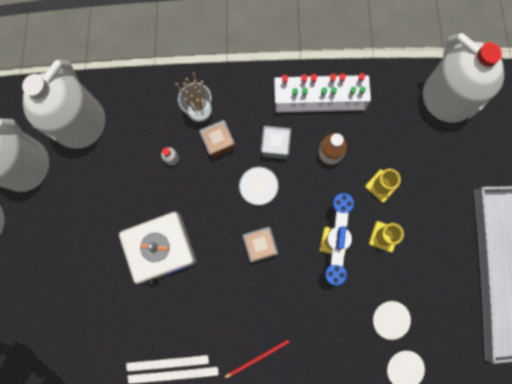

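View pics/wrist0.png

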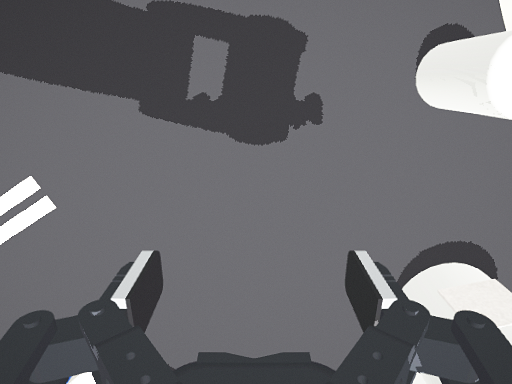

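```bash
cat > h.py <<'E'
import numpy as np, cv2
from scipy.spatial.transform import Rotation as R
from scipy.optimize import least_squares
from station import robot
def rot(q): return R.from_quat([q[1],q[2],q[3],q[0]]).as_matrix()
def cam(ci):
    K=np.array([[ci['fx'],0,ci['cx']],[0,ci['fy'],ci['cy']],[0,0,1]]); D=np.array([ci['k1'],0,0,0,0])
    return K,D,rot(ci['orientation']),np.array(ci['origin'])
def proj(ci,P):
    K,D,Rm,o=cam(ci); p=(np.atleast_2d(P)-o)@Rm; p=p*[1,-1,-1]
    return cv2.projectPoints(p.reshape(-1,1,3),np.zeros(3),np.zeros(3),K,D)[0].reshape(-1,2)
def onz(ci,uv,z):
    K,D,Rm,o=cam(ci); n=cv2.undistortPoints(np.array(uv,float).reshape(-1,1,2),K,D).reshape(-1,2)
    d=np.c_[n[:,0],-n[:,1],-np.ones(len(n))]@Rm.T
    return o+d*((z-o[2])/d[:,2])[:,None]
E
python3 - <<'E'
from h import *
top=cv2.imread('pics/top0.png'); sc=cv2.imread('pics/scene0.png')
ci=robot.camera_info('top')
cv2.imwrite('pics/crop0.png',np.hstack([cv2.resize(top[180:300,280:420],None,fx=2.8,fy=2.8,interpolation=cv2.INTER_CUBIC),cv2.resize(top[190:310,95:235],None,fx=2.8,fy=2.8,interpolation=cv2.INTER_CUBIC)]))
hsv=cv2.cvtColor(top,cv2.COLOR_BGR2HSV)
m=cv2.inRange(hsv,(100,120,60),(125,255,255))
n,l,s,c=cv2.connectedComponentsWithStats(m)
for i in range(1,n):
    if s[i,4]>15: print('blue',s[i],c[i],onz(ci,c[i],0.105)[0])
m=cv2.inRange(hsv,(3,120,100),(18,255,255))
n,l,s,c=cv2.connectedComponentsWithStats(m)
for i in range(1,n):
    if s[i,4]>8: print('orange',s[i],c[i],onz(ci,c[i],0.073)[0])
for t in ('rotor_grip','rotor_arm','stand','stand_rim','mixer','spindle','spindle_tip','rotor','jar_a','dish','reagent','dropper'):
    for d in robot.mark_of(t,'top')[:3]: print(t,d)
E
```

```text
blue [333 192  22  20 313] [343.06709265 202.15654952] [ 0.59598684 -0.18921228  0.105     ]
blue [337 227  10  22 136] [341.14705882 237.20588235] [ 0.51758792 -0.18111227  0.105     ]
blue [325 265  23  21 326] [335.37116564 275.06134969] [ 0.43472553 -0.16474389  0.105     ]
orange [322 134  24  23 263] [332.35361217 147.92395437] [ 0.73035416 -0.17570302  0.073     ]
orange [141 244   6   3  14] [143.57142857 245.14285714] [0.511977   0.26995759 0.073     ]
orange [157 247  10   3  24] [161.66666667 247.91666667] [0.50490504 0.22708955 0.073     ]
rotor_grip {'at': [341.0, 238.8], 'confidence': 0.94}
rotor_grip {'at': [327.6, 154.1], 'confidence': 0.55}
rotor_arm {'at': [333.2, 238.5], 'confidence': 0.86}
stand {'at': [381.9, 234.9], 'confidence': 0.88}
stand {'at': [331.1, 240.6], 'confidence': 0.78}
stand {'at': [380.4, 186.8], 'confidence': 0.72}
stand_rim {'at': [393.0, 174.9], 'confidence': 0.83}
stand_rim {'at': [392.4, 232.9], 'confidence': 0.77}
stand_rim {'at': [341.5, 238.9], 'confidence': 0.46}
mixer {'at': [156.5, 246.9], 'confidence': 0.61}
spindle {'at': [154.3, 248.0], 'confidence': 0.49}
spindle_tip {'at': [150.4, 246.1], 'confidence': 0.47}
rotor {'at': [335.0, 241.0], 'confidence': 0.85}
jar_a {'at': [258.2, 244.8], 'confidence': 0.95}
jar_a {'at': [277.0, 144.4], 'confidence': 0.64}
jar_a {'at': [219.7, 139.3], 'confidence': 0.58}
dish {'at': [259.3, 181.0], 'confidence': 0.58}
reagent {'at': [328.0, 154.6], 'confidence': 0.91}
dropper {'at': [172.4, 160.5], 'confidence': 0.6}
```

View pics/crop0.png

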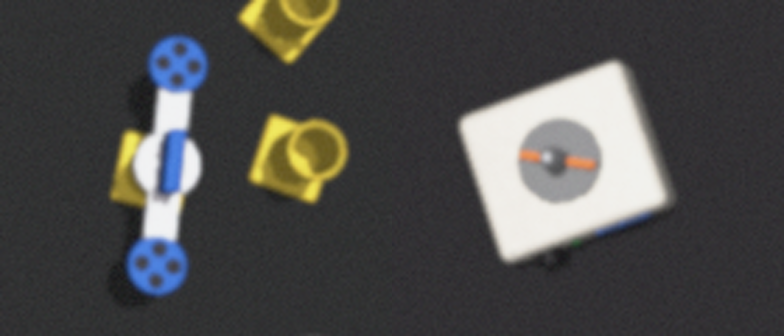

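```bash
python3 - <<'E'
from h import *
o=robot.get_obs(); ci=robot.camera_info('wrist')
Rt=rot(o['tool_rot']); print(o['time_s'],np.round(Rt,3))
print('cam in tool',Rt.T@(ci['origin']-o['tool_pos']), 'R', np.round(Rt.T@rot(ci['orientation']),4))
# pixels of points in tool frame at depth
for z in (0,0.1,0.15,0.2):
  for x in (0,-.05,-.1,-.15): print(z,x,proj(ci,o['tool_pos']+Rt@[x,0,z])[0].round())
# pin ends
top=cv2.imread('pics/top0.png'); ct=robot.camera_info('top')
hsv=cv2.cvtColor(top,cv2.COLOR_BGR2HSV)
# scene
sc=cv2.imread('pics/scene0.png')
cv2.imwrite('pics/crop1.png',np.hstack([cv2.resize(sc[125:195,250:350],None,fx=4,fy=4),cv2.resize(sc[165:250,130:200],(400,280))]))
E
```

```text
0.75 [[-0.907  0.42   0.   ]
 [ 0.42   0.907  0.   ]
 [-0.     0.    -1.   ]]
cam in tool [ 0.08074823  0.00051702 -0.12956453] R [[-1.100e-03  9.489e-01  3.157e-01]
 [ 1.000e+00  1.100e-03  2.000e-04]
 [-1.000e-04  3.157e-01 -9.489e-01]]
0 0 [253. 267.]
0 -0.05 [253. 351.]
0 -0.1 [253. 417.]
0 -0.15 [253. 470.]
0.1 0 [253. 195.]
0.1 -0.05 [253. 253.]
0.1 -0.1 [253. 305.]
0.1 -0.15 [253. 350.]
0.15 0 [253. 176.]
0.15 -0.05 [253. 227.]
0.15 -0.1 [253. 272.]
0.15 -0.15 [253. 313.]
0.2 0 [253. 163.]
0.2 -0.05 [253. 207.]
0.2 -0.1 [253. 248.]
0.2 -0.15 [253. 285.]
```

View pics/crop1.png

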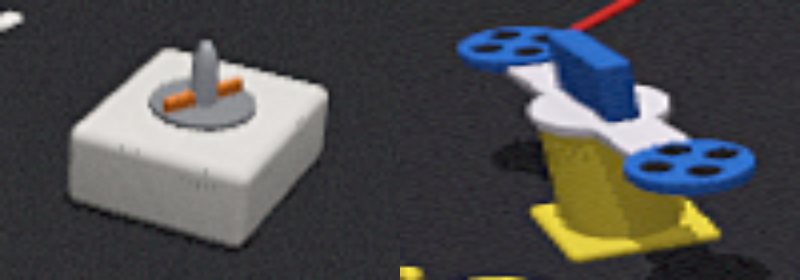

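Request:
arm_command(
  moves=[
    {"tx":-0.03,"ty":-0.02,"tz":-0.01,"turn":5},
    {"tx":-0.08,"ty":-0.05,"tz":-0.02,"turn":12},
    {"tx":-0.13,"ty":-0.08,"tz":-0.03,"turn":20},
    {"tx":-0.18,"ty":-0.11,"tz":-0.03,"turn":28},
    {"tx":-0.23,"ty":-0.14,"tz":-0.03,"turn":36},
    {"tx":-0.28,"ty":-0.17,"tz":-0.03,"turn":44},
    {"tx":-0.33,"ty":-0.2,"tz":-0.03,"turn":51},
    {"tx":-0.358,"ty":-0.216,"tz":-0.03,"turn":56},
    {"tx":-0.358,"ty":-0.216,"tz":-0.03,"turn":56},
    {"tx":-0.358,"ty":-0.216,"tz":-0.03,"turn":56},
    {"tx":-0.358,"ty":-0.216,"tz":-0.03,"turn":56},
    {"tx":-0.358,"ty":-0.216,"tz":-0.03,"turn":56},
  ],
)

```text
invalid input at $.moves[0]: expected keys jaw, tx, ty, tz, turn
```

```bash
python3 - <<'E'
from h import *
ci=robot.camera_info('wrist'); im=robot.read_camera('wrist'); cv2.imwrite('pics/wrist1.png',im); np.save('wrist1.npy',ci,allow_pickle=True)
o=robot.get_obs(); print(o['time_s'],o['tool_pos'],np.abs(o['qvel']).max())
for t in ('spindle','spindle_tip','mixer'):
    for d in robot.mark_of(t,'wrist')[:2]: print(t,d)
hsv=cv2.cvtColor(im,cv2.COLOR_BGR2HSV); m=cv2.inRange(hsv,(3,120,80),(18,255,255))
n,l,s,c=cv2.connectedComponentsWithStats(m)
for i in range(1,n):
    if s[i,4]>20: print('orange',s[i],c[i],onz(ci,c[i],0.073)[0])
E
```

```text
0.8 [0.27321711 0.5898131  0.24531938] 0.001901992704197475
```

View pics/wrist1.png

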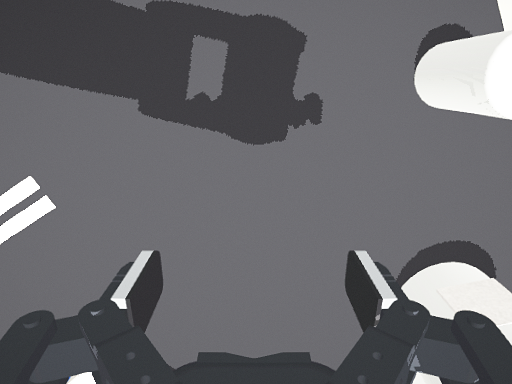

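All keys are required in each row; the picture is unchanged (arm not moved).

Request:
arm_command(
  moves=[
    {"jaw":1,"tx":-0.03,"ty":-0.02,"tz":-0.01,"turn":5},
    {"jaw":1,"tx":-0.08,"ty":-0.05,"tz":-0.02,"turn":12},
    {"jaw":1,"tx":-0.13,"ty":-0.08,"tz":-0.03,"turn":20},
    {"jaw":1,"tx":-0.18,"ty":-0.11,"tz":-0.03,"turn":28},
    {"jaw":1,"tx":-0.23,"ty":-0.14,"tz":-0.03,"turn":36},
    {"jaw":1,"tx":-0.28,"ty":-0.17,"tz":-0.03,"turn":44},
    {"jaw":1,"tx":-0.33,"ty":-0.2,"tz":-0.03,"turn":51},
    {"jaw":1,"tx":-0.358,"ty":-0.216,"tz":-0.03,"turn":56},
    {"jaw":1,"tx":-0.358,"ty":-0.216,"tz":-0.03,"turn":56},
    {"jaw":1,"tx":-0.358,"ty":-0.216,"tz":-0.03,"turn":56},
    {"jaw":1,"tx":-0.358,"ty":-0.216,"tz":-0.03,"turn":56},
    {"jaw":1,"tx":-0.358,"ty":-0.216,"tz":-0.03,"turn":56},
  ],
)

```text
time_s: 2.45
tool_pos: [0.5067, 0.2442, 0.2753]
tool_rot: [-0.0, 0.648, 0.762, 0.0]
contact_force: [0.3, 0.7, -0.3]
gripper_width: 0.0853
```

```bash
python3 - <<'E'
from h import *
ci=robot.camera_info('wrist'); im=robot.read_camera('wrist'); cv2.imwrite('pics/wrist2.png',im); np.save('wrist2.npy',ci,allow_pickle=True)
o=robot.get_obs(); print(o['time_s'],o['tool_pos'],np.abs(o['qvel']).max(),o['qpos'])
for t in ('spindle','spindle_tip','mixer'):
    for d in robot.mark_of(t,'wrist')[:2]: print(t,d)
hsv=cv2.cvtColor(im,cv2.COLOR_BGR2HSV); m=cv2.inRange(hsv,(3,120,80),(18,255,255))
n,l,s,c=cv2.connectedComponentsWithStats(m)
for i in range(1,n):
    if s[i,4]>20: print('orange',s[i],c[i],onz(ci,c[i],0.073)[0])
E
```

```text
2.5 [0.50684028 0.24406209 0.27530832] 0.004487209684422091 [2.47216607e-01 1.61813623e-02 1.75434528e+00 6.37545691e-05
 1.37104977e+00 8.61383012e-02]
spindle {'at': [251.6, 158.4], 'confidence': 0.66}
spindle_tip {'at': [255.0, 169.9], 'confidence': 0.73}
mixer {'at': [253.7, 146.5], 'confidence': 0.74}
mixer {'at': [256.5, 169.1], 'confidence': 0.56}
orange [254 130  13  24 146] [259.99315068 141.39041096] [0.51023615 0.26793075 0.073     ]
orange [242 172  10  17 100] [246.8  180.06] [0.50318215 0.22457379 0.073     ]
orange [407 271  44  12 121] [428.90909091 275.98347107] [0.74018845 0.13976884 0.073     ]
orange [204 310  42   6 113] [223.95575221 312.39823009] [0.50133531 0.0493138  0.073     ]
```

View pics/wrist2.png

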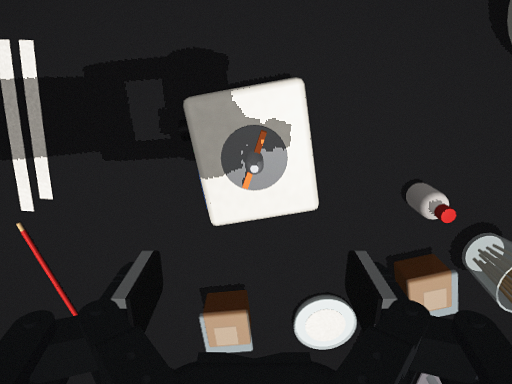

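```bash
python3 - <<'E'
from h import *
im=cv2.imread('pics/wrist2.png'); cv2.imwrite('pics/z2.png',cv2.resize(im[110:210,205:305],None,fx=6,fy=6,interpolation=cv2.INTER_CUBIC))
E
```

```text
(no output)
```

View pics/z2.png

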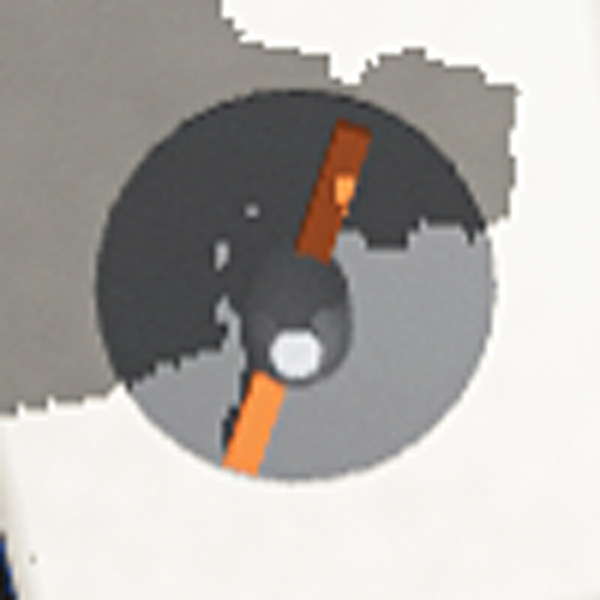

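```bash
cat >> h.py <<'E'
def un(p,f,ox,oy): return (np.array(p,float)+.5)/f-.5+np.array([ox,oy])
E
python3 - <<'E'
from h import *
ci=np.load('wrist2.npy',allow_pickle=True).item()
u=lambda p:un(p,6,205,110)
print('disc',onz(ci,u((295.5,284.5)),.064)[0])
a=np.linspace(0,2*np.pi,72)
for c in [(0.5068,.2465),(0.507,.248)]:
    q=proj(ci,np.c_[c[0]+.036*np.cos(a),c[1]+.036*np.sin(a),0*a+.064]); print(c,(q.min(0)-[205,110]+.5)*6,(q.max(0)-[205,110]+.5)*6)
print('tip',onz(ci,u((297,354)),.106)[0])
n=onz(ci,[u((222,466)),u((257,474))],.073); print('near',n,n.mean(0))
f=onz(ci,[u((336,131)),u((369,141)),u((340,120)),u((373,130))],.073); print('far',f)
for p,q in (((222,466),(253,380)),((257,474),(289,380)),((297,250),(336,131)),((330,262),(369,141)),((222,466),(336,131)),((257,474),(369,141))):
    w=onz(ci,[u(p),u(q)],.073); d=w[1]-w[0]; print('ang',np.degrees(np.arctan2(d[1],d[0])))
E
```

```text
disc [0.50692254 0.24866755 0.064     ]
(0.5068, 0.2465) [92.98698972 94.66536136] [493.79144476 486.46648038]
(0.507, 0.248) [95.16402586 86.27355943] [496.47607096 479.05169286]
tip [0.50741196 0.24692467 0.106     ]
near [[0.49886388 0.21566844 0.073     ]
 [0.50531224 0.21517516 0.073     ]] [0.50208806 0.2154218  0.073     ]
far [[0.50913309 0.27815755 0.073     ]
 [0.5149759  0.2773793  0.073     ]
 [0.50949496 0.28010895 0.073     ]
 [0.51532859 0.27933511 0.073     ]]
ang 79.67037114708127
ang 80.96112565487525
ang 81.33319837598962
ang 81.90652247763418
ang 80.66764840205445
ang 81.16946269663185
```

```bash
python3 - <<'E'
from h import *
t=cv2.imread('pics/top0.png'); s=cv2.imread('pics/scene0.png')
cv2.imwrite('pics/z3.png',np.hstack([cv2.resize(t[222:272,130:180],(400,400),interpolation=cv2.INTER_CUBIC),cv2.resize(s[130:170,280:320],(400,400),interpolation=cv2.INTER_CUBIC)]))
ct=robot.camera_info('top'); cs=robot.camera_info('scene')
# overlay prediction
c=np.array([.507,.2472]); d=np.array([np.cos(np.radians(81)),np.sin(np.radians(81))])
a=np.linspace(0,2*np.pi,90)
P=[np.r_[c+.032*d,.073],np.r_[c-.032*d,.073],np.r_[c,.106]]
print((proj(ct,P)-[130,222]+.5)*8); q=proj(ct,np.c_[c[0]+.036*np.cos(a),c[1]+.036*np.sin(a),0*a+.064]); print((q.min(0)-[130,222]+.5)*8,(q.max(0)-[130,222]+.5)*8)
print((proj(cs,P)-[280,130]+.5)*10+[400,0]); q=proj(cs,np.c_[c[0]+.036*np.cos(a),c[1]+.036*np.sin(a),0*a+.064]); print((q.min(0)-[280,130]+.5)*10+[400,0],(q.max(0)-[280,130]+.5)*10+[400,0])
E
```

```text
[[ 82.86391601 189.49438159]
 [296.43534923 220.80492219]
 [160.52476279 198.58372128]]
[76.41947128 83.70794291] [318.0588368  330.92875811]
[[701.20602173 142.97634347]
 [511.8501978  199.48124934]
 [615.52981576  59.79557648]]
[472.47469029 140.42748076] [739.16619679 263.93553381]
```

View pics/z3.png

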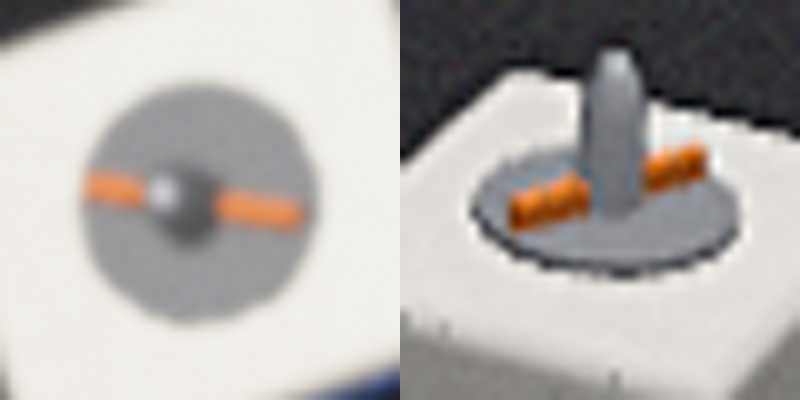

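Request:
arm_command(
  moves=[
    {"jaw":1,"tx":-0.03,"ty":-0.005,"tz":0,"turn":-5},
    {"jaw":1,"tx":-0.08,"ty":-0.01,"tz":0,"turn":-13},
    {"jaw":1,"tx":-0.13,"ty":-0.018,"tz":0,"turn":-22},
    {"jaw":1,"tx":-0.18,"ty":-0.025,"tz":0,"turn":-31},
    {"jaw":1,"tx":-0.23,"ty":-0.032,"tz":0,"turn":-40},
    {"jaw":1,"tx":-0.28,"ty":-0.04,"tz":0,"turn":-49},
    {"jaw":1,"tx":-0.33,"ty":-0.046,"tz":0,"turn":-58},
    {"jaw":1,"tx":-0.38,"ty":-0.053,"tz":0,"turn":-66},
    {"jaw":1,"tx":-0.417,"ty":-0.0585,"tz":0,"turn":-72.2},
    {"jaw":1,"tx":-0.417,"ty":-0.0585,"tz":0,"turn":-72.2},
    {"jaw":1,"tx":-0.417,"ty":-0.0585,"tz":0,"turn":-72.2},
    {"jaw":1,"tx":-0.417,"ty":-0.0585,"tz":0,"turn":-72.2},
    {"jaw":1,"tx":-0.417,"ty":-0.0585,"tz":0,"turn":-72.2},
  ],
)

```text
time_s: 4.28
tool_pos: [0.5159, -0.1767, 0.2754]
tool_rot: [0.0, 0.075, 0.997, -0.0]
contact_force: [-0.9, -0.6, -0.5]
gripper_width: 0.0855
```

```bash
python3 - <<'E'
from h import *
ci=robot.camera_info('wrist'); im=robot.read_camera('wrist'); cv2.imwrite('pics/wrist3.png',im); np.save('wrist3.npy',ci,allow_pickle=True)
o=robot.get_obs(); print(o['time_s'],o['tool_pos'],np.abs(o['qvel']).max(),o['qpos'])
hsv=cv2.cvtColor(im,cv2.COLOR_BGR2HSV); m=cv2.inRange(hsv,(100,120,40),(125,255,255))
n,l,s,c=cv2.connectedComponentsWithStats(m)
for i in range(1,n):
    if s[i,4]>40: print('blue',s[i],c[i],onz(ci,c[i],0.105)[0])
E
```

```text
4.325 [ 0.51587454 -0.17688759  0.27537006] 0.004234253744149469 [-5.38297141e-01 -2.58059454e-02  1.79606336e+00  1.33655657e-05
  1.37119678e+00 -1.95909042e+00]
blue [ 227   55   51   53 1587] [251.89729049  80.4984247 ] [ 0.4346979  -0.16548714  0.105     ]
blue [244 144  17  63 965] [252.2134715  174.86321244] [ 0.52047604 -0.17835936  0.105     ]
blue [ 231  223   44   41 1109] [252.19927863 242.15779982] [ 0.59198608 -0.18934935  0.105     ]
```

View pics/wrist3.png

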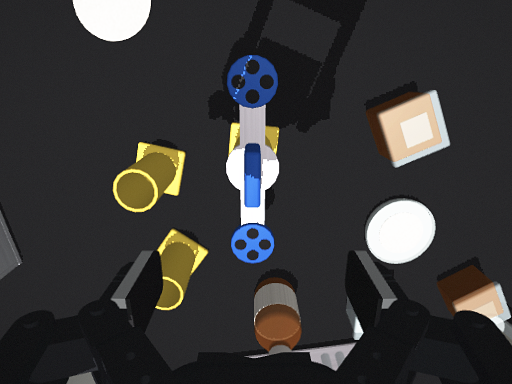

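Candidates in the wrist picture are the stand at (253,150), which holds the rotor, and the empty ones at (150,175) and (178,265). Image right is robot left (+y), so the rotor-bearing stand at y ≈ -0.177 is the leftmost. The enlarged crop0 shows the same thing. The rotor is at about (0.514, -0.177), with its bar at -8.6°.

Request:
arm_command(
  moves=[
    {"jaw":1,"tx":0.0015,"ty":-0.0005,"tz":0.03,"turn":0},
    {"jaw":1,"tx":0.0015,"ty":-0.0005,"tz":0.07,"turn":0},
    {"jaw":1,"tx":0.0015,"ty":-0.0005,"tz":0.11,"turn":0},
    {"jaw":1,"tx":0.0015,"ty":-0.0005,"tz":0.14,"turn":0},
    {"jaw":1,"tx":0.0015,"ty":-0.0005,"tz":0.155,"turn":0},
    {"jaw":1,"tx":0.0015,"ty":-0.0005,"tz":0.155,"turn":0},
    {"jaw":1,"tx":0.0015,"ty":-0.0005,"tz":0.155,"turn":0},
    {"jaw":1,"tx":0.0015,"ty":-0.0005,"tz":0.155,"turn":0},
  ],
)

```text
time_s: 5.32
tool_pos: [0.5151, -0.1784, 0.1218]
tool_rot: [0.001, 0.075, 0.997, -0.001]
contact_force: [0.6, -0.4, -0.3]
gripper_width: 0.0853
```

```bash
python3 - <<'E'
from h import *
ci=robot.camera_info('wrist'); im=robot.read_camera('wrist'); cv2.imwrite('pics/wrist4.png',im)
o=robot.get_obs(); print(o['time_s'],o['tool_pos'],o['contact_force'])
E
```

```text
5.375 [ 0.51493926 -0.1783236   0.12155029] [0.25767893 0.10146565 0.67985958]
```

View pics/wrist4.png

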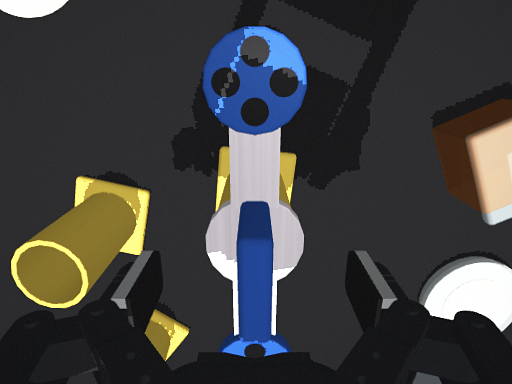

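Request:
arm_command(
  moves=[
    {"jaw":1,"tx":0,"ty":0.0008,"tz":0,"turn":0},
    {"jaw":0.5,"tx":0,"ty":0.0008,"tz":0,"turn":0},
    {"jaw":0.35,"tx":0,"ty":0.0008,"tz":0,"turn":0},
    {"jaw":0.25,"tx":0,"ty":0.0008,"tz":0,"turn":0},
    {"jaw":0.22,"tx":0,"ty":0.0008,"tz":0,"turn":0},
    {"jaw":0.22,"tx":0,"ty":0.0008,"tz":0,"turn":0},
    {"jaw":0.22,"tx":0,"ty":0.0008,"tz":0,"turn":0},
  ],
  newtons=30,
)

```text
time_s: 6.25
tool_pos: [0.5143, -0.1771, 0.1203]
tool_rot: [-0.0, 0.075, 0.997, 0.0]
contact_force: [0.6, -0.1, 0.9]
gripper_width: 0.0188
```

```bash
python3 - <<'E'
from h import *
im=robot.read_camera('wrist'); cv2.imwrite('pics/wrist5.png',im)
o=robot.get_obs(); print(o['time_s'],o['tool_pos'],o['contact_force'],o['gripper_width'])
E
```

```text
6.3 [ 0.5143571  -0.17712515  0.12029071] [-0.56574742  0.33711142 -0.07696108] 0.018507015976156387
```

View pics/wrist5.png

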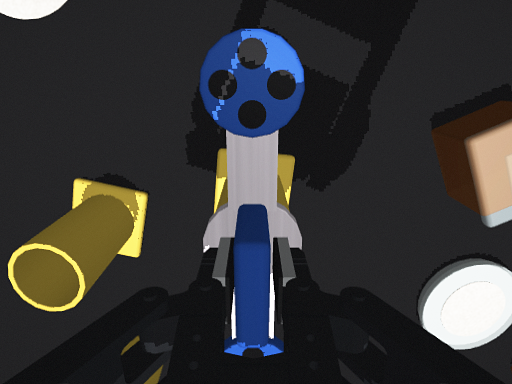

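Request:
arm_command(
  moves=[
    {"jaw":0.2,"tx":0,"ty":-0.0005,"tz":0,"turn":0},
    {"jaw":0.18,"tx":0,"ty":-0.0005,"tz":0,"turn":0},
    {"jaw":0.16,"tx":0,"ty":-0.0005,"tz":0,"turn":0},
    {"jaw":0.1,"tx":0,"ty":-0.0005,"tz":0,"turn":0},
    {"jaw":0,"tx":0,"ty":-0.0005,"tz":0,"turn":0},
    {"jaw":0,"tx":0,"ty":-0.0005,"tz":0,"turn":0},
  ],
  newtons=30,
)

```text
time_s: 7.05
tool_pos: [0.5143, -0.1777, 0.1203]
tool_rot: [0.0, 0.075, 0.997, -0.0]
contact_force: [0.9, -0.3, -0.4]
gripper_width: 0.0137
```

Request:
arm_command(
  moves=[
    {"jaw":0,"tx":0,"ty":0,"tz":0,"turn":0},
    {"jaw":0,"tx":0,"ty":0,"tz":0,"turn":0},
    {"jaw":0,"tx":0,"ty":0,"tz":-0.002,"turn":0},
    {"jaw":0,"tx":0,"ty":0,"tz":-0.005,"turn":0},
    {"jaw":0,"tx":0,"ty":0,"tz":-0.008,"turn":0},
    {"jaw":0,"tx":0,"ty":0,"tz":-0.008,"turn":0},
  ],
  newtons=60,
)

```text
time_s: 7.8
tool_pos: [0.5144, -0.1777, 0.1286]
tool_rot: [0.0, 0.075, 0.997, -0.0]
contact_force: [-0.0, -0.2, -1.2]
gripper_width: 0.0131
```

```bash
python3 - <<'E'
from h import *
o=robot.get_obs(); print(o['time_s'],o['tool_pos'],o['contact_force'],o['gripper_width'])
for n in ('wrist','scene'):
  cv2.imwrite(f'pics/{n}6.png',robot.read_camera(n))
a=cv2.imread('pics/scene6.png'); cv2.imwrite('pics/sc6.png',np.hstack([cv2.resize(a[150:260,90:210],(400,367)),cv2.resize(cv2.imread('pics/wrist6.png'),(400,367))]))
E
```

```text
7.8 [ 0.51442593 -0.17771578  0.1286284 ] [-0.02716225 -0.15377357 -1.20722523] 0.01310558937727957
```

View pics/sc6.png

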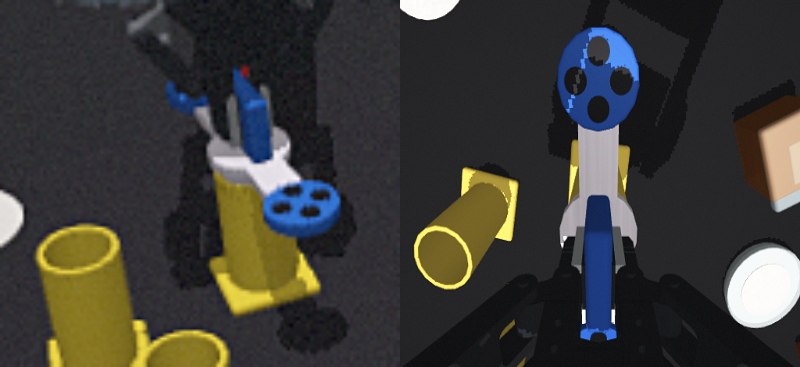

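Request:
arm_command(
  moves=[
    {"jaw":0,"tx":0,"ty":0,"tz":-0.004,"turn":0},
    {"jaw":0,"tx":0,"ty":0,"tz":-0.01,"turn":0},
    {"jaw":0,"tx":0,"ty":0,"tz":-0.017,"turn":0},
    {"jaw":0,"tx":0,"ty":0,"tz":-0.024,"turn":0},
    {"jaw":0,"tx":0,"ty":0,"tz":-0.03,"turn":0},
    {"jaw":0,"tx":0,"ty":0,"tz":-0.03,"turn":0},
  ],
  newtons=60,
)

```text
time_s: 8.65
tool_pos: [0.5146, -0.1779, 0.1591]
tool_rot: [0.001, 0.075, 0.997, -0.0]
contact_force: [0.3, 0.6, -2.6]
gripper_width: 0.0131
```

```bash
python3 - <<'E'
from h import *
o=robot.get_obs(); print(o['time_s'],o['tool_pos'],o['contact_force'],o['gripper_width'])
a=robot.read_camera('scene'); cv2.imwrite('pics/sc7.png',cv2.resize(a[130:260,90:210],None,fx=4,fy=4))
E
```

```text
8.65 [ 0.51464125 -0.17785459  0.15908479] [ 0.3202856   0.60480176 -2.63636495] 0.01309426679901407
```

View pics/sc7.png

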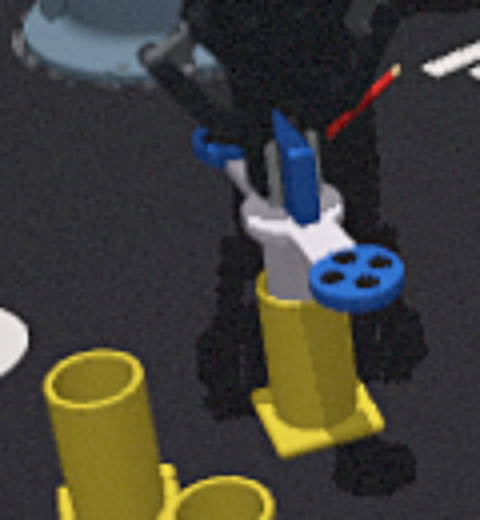

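The hub is sliding out and the stand stays flat on the bench (base at (320,415) in the crop). I'll keep lifting.

Request:
arm_command(
  moves=[
    {"jaw":0,"tx":0,"ty":0,"tz":-0.005,"turn":0},
    {"jaw":0,"tx":0,"ty":0,"tz":-0.013,"turn":0},
    {"jaw":0,"tx":0,"ty":0,"tz":-0.022,"turn":0},
    {"jaw":0,"tx":0,"ty":0,"tz":-0.031,"turn":0},
    {"jaw":0,"tx":0,"ty":0,"tz":-0.04,"turn":0},
    {"jaw":0,"tx":0,"ty":0,"tz":-0.05,"turn":0},
    {"jaw":0,"tx":0,"ty":0,"tz":-0.062,"turn":0},
    {"jaw":0,"tx":0,"ty":0,"tz":-0.08,"turn":0},
    {"jaw":0,"tx":0,"ty":0,"tz":-0.1,"turn":0},
    {"jaw":0,"tx":0,"ty":0,"tz":-0.116,"turn":0},
    {"jaw":0,"tx":0,"ty":0,"tz":-0.121,"turn":0},
    {"jaw":0,"tx":0,"ty":0,"tz":-0.121,"turn":0},
    {"jaw":0,"tx":0,"ty":0,"tz":-0.121,"turn":0},
  ],
  newtons=60,
)

```text
time_s: 10.32
tool_pos: [0.5139, -0.1774, 0.2783]
tool_rot: [-0.001, 0.075, 0.997, 0.0]
contact_force: [-0.9, -0.0, -2.4]
gripper_width: 0.0135
```

```bash
python3 - <<'E'
from h import *
o=robot.get_obs(); print(o['time_s'],o['tool_pos'],o['contact_force'],o['gripper_width'])
im=robot.read_camera('wrist'); cv2.imwrite('pics/wrist8.png',im)
a=robot.read_camera('scene'); cv2.imwrite('pics/scene8.png',a); cv2.imwrite('pics/sc8.png',np.hstack([cv2.resize(a[90:260,90:230],(330,400)),cv2.resize(im,(470,400))]))
t=o['tool_pos']; 
ci=robot.camera_info('wrist'); hsv=cv2.cvtColor(im,cv2.COLOR_BGR2HSV); m=cv2.inRange(hsv,(100,120,40),(125,255,255))
n,l,s,c=cv2.connectedComponentsWithStats(m)
for i in range(1,n):
    if s[i,4]>40: print('blue',s[i],c[i])
E
```

```text
10.325 [ 0.51386958 -0.17741577  0.27834996] [-0.85142831 -0.03671594 -2.39709585] 0.013476067337823947
blue [ 201   28  106  109 6449] [253.48147     81.27461622]
blue [ 230  205   48  152 5177] [253.48773421 281.59860923]
```

View pics/sc8.png

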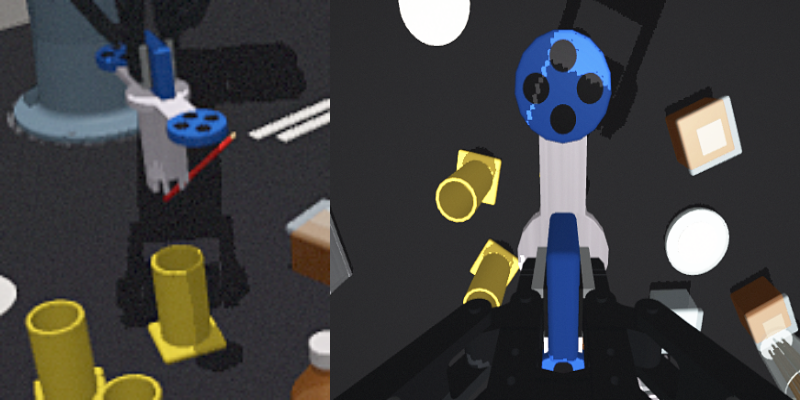

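```bash
python3 - <<'E'
from h import *
o=robot.get_obs(); ci=robot.camera_info('wrist'); Rt=rot(o['tool_rot']); t=o['tool_pos']
for z in (0.0153,):
    w=onz(ci,[[253.5,82],[253.5,81.3]],t[2]-z); print((w-t)@Rt)
# edges
a=np.linspace(0,2*np.pi,90)
for ox in (-.003,-.0015,0,.0015,.003):
    P=t+(np.c_[.08+ox+.023*np.cos(a),.023*np.sin(a),0*a+.0153])@Rt.T
    q=proj(ci,P); print(ox,q.min(0),q.max(0))
c=np.array([.5075,.247]);print('yaw',np.degrees(np.arctan2(Rt[1,1],Rt[0,1])))
d=np.r_[c,t[2]]-t; print('delta tool',Rt.T@d)
E
```

```text
[[0.08064916 0.00040272 0.01542666]
 [0.08093681 0.00040306 0.01542711]]
-0.003 [199.22645989  33.20641395] [305.929984  143.6456442]
-0.0015 [199.05862758  29.28462391] [306.08411064 140.34252281]
0 [198.89060683  25.34314361] [306.23837329 137.01954829]
0.0015 [198.72241435  21.38208128] [306.39275579 133.67666295]
0.003 [198.55406749  17.40155486] [306.54724136 130.31381176]
yaw 81.34417273516947
delta tool [7.02110295e-02 4.18634313e-01 3.78026158e-04]
```

Request:
arm_command(
  moves=[
    {"jaw":0,"tx":0.002,"ty":0.01,"tz":0,"turn":2},
    {"jaw":0,"tx":0.005,"ty":0.03,"tz":0,"turn":6},
    {"jaw":0,"tx":0.01,"ty":0.06,"tz":0,"turn":12},
    {"jaw":0,"tx":0.016,"ty":0.095,"tz":0,"turn":20},
    {"jaw":0,"tx":0.022,"ty":0.135,"tz":0,"turn":28},
    {"jaw":0,"tx":0.03,"ty":0.175,"tz":0,"turn":36},
    {"jaw":0,"tx":0.036,"ty":0.215,"tz":0,"turn":44},
    {"jaw":0,"tx":0.043,"ty":0.255,"tz":0,"turn":52},
    {"jaw":0,"tx":0.05,"ty":0.295,"tz":0,"turn":61},
    {"jaw":0,"tx":0.056,"ty":0.335,"tz":0,"turn":70},
    {"jaw":0,"tx":0.062,"ty":0.37,"tz":0,"turn":78},
    {"jaw":0,"tx":0.067,"ty":0.398,"tz":0,"turn":85},
    {"jaw":0,"tx":0.07,"ty":0.414,"tz":0,"turn":89},
    {"jaw":0,"tx":0.0705,"ty":0.4186,"tz":0,"turn":90.4},
    {"jaw":0,"tx":0.0705,"ty":0.4186,"tz":0,"turn":90.4},
    {"jaw":0,"tx":0.0705,"ty":0.4186,"tz":0,"turn":90.4},
    {"jaw":0,"tx":0.0705,"ty":0.4186,"tz":0,"turn":90.4},
    {"jaw":0,"tx":0.0705,"ty":0.4186,"tz":0,"turn":90.4},
  ],
  newtons=60,
)

```text
time_s: 12.68
tool_pos: [0.5077, 0.2465, 0.2794]
tool_rot: [0.0, 0.761, 0.649, 0.0]
contact_force: [-0.0, -0.6, -1.9]
gripper_width: 0.013
```

```bash
python3 - <<'E'
from h import *
o=robot.get_obs(); Rt=rot(o['tool_rot']); print(o['time_s'],o['tool_pos'],o['contact_force'],o['gripper_width'],'yaw',np.degrees(np.arctan2(Rt[1,1],Rt[0,1])), 'd',Rt.T@(np.array([.5072,.247,o['tool_pos'][2]])-o['tool_pos']))
im=robot.read_camera('wrist'); cv2.imwrite('pics/wrist9.png',im)
a=robot.read_camera('scene'); cv2.imwrite('pics/scene9.png',a); cv2.imwrite('pics/sc9.png',np.hstack([cv2.resize(a[60:200,230:370],(400,400)),cv2.resize(im,(400,300))[:,:].copy() if 0 else cv2.resize(im,(400,400))]))
E
```

```text
12.675 [0.50765856 0.24646305 0.27937194] [-0.03227514 -0.6379452  -1.94056422] 0.012977028691744105 yaw -9.07846446284978 d [ 4.57864051e-04 -5.37538962e-04 -7.27136537e-08]
```

View pics/sc9.png

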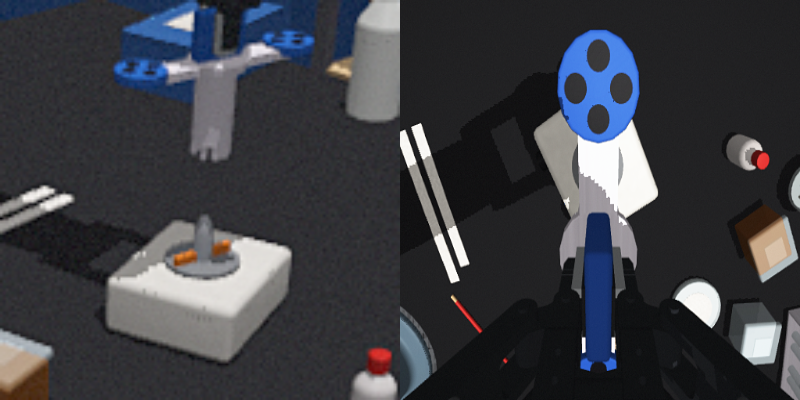

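Request:
arm_command(
  moves=[
    {"jaw":0,"tx":0.0005,"ty":-0.0005,"tz":0.01,"turn":0},
    {"jaw":0,"tx":0.0005,"ty":-0.0005,"tz":0.025,"turn":0},
    {"jaw":0,"tx":0.0005,"ty":-0.0005,"tz":0.04,"turn":0},
    {"jaw":0,"tx":0.0005,"ty":-0.0005,"tz":0.05,"turn":0},
    {"jaw":0,"tx":0.0005,"ty":-0.0005,"tz":0.055,"turn":0},
    {"jaw":0,"tx":0.0005,"ty":-0.0005,"tz":0.06,"turn":0},
    {"jaw":0,"tx":0.0005,"ty":-0.0005,"tz":0.065,"turn":0},
    {"jaw":0,"tx":0.0005,"ty":-0.0005,"tz":0.07,"turn":0},
    {"jaw":0,"tx":0.0005,"ty":-0.0005,"tz":0.075,"turn":0},
    {"jaw":0,"tx":0.0005,"ty":-0.0005,"tz":0.075,"turn":0},
    {"jaw":0,"tx":0.0005,"ty":-0.0005,"tz":0.075,"turn":0},
  ],
  newtons=60,
)

```text
time_s: 14.15
tool_pos: [0.5073, 0.2474, 0.2045]
tool_rot: [0.0, 0.761, 0.649, 0.0]
contact_force: [1.0, -0.9, -2.3]
gripper_width: 0.0134
```

```bash
python3 - <<'E'
from h import *
o=robot.get_obs(); Rt=rot(o['tool_rot']); print(o['time_s'],o['tool_pos'],o['contact_force'],o['ft_torque'],o['gripper_width'],'yaw',np.degrees(np.arctan2(Rt[1,1],Rt[0,1])))
a=robot.read_camera('scene'); cv2.imwrite('pics/sc10.png',cv2.resize(a[80:180,250:350],(600,600),interpolation=cv2.INTER_CUBIC))
E
```

```text
14.15 [0.50725193 0.24743322 0.20447004] [ 0.9562255  -0.87987204 -2.31816915] [ 0.00612852 -0.00539656  0.00559305] 0.01341629359893642 yaw -9.052954906731644
```

View pics/sc10.png

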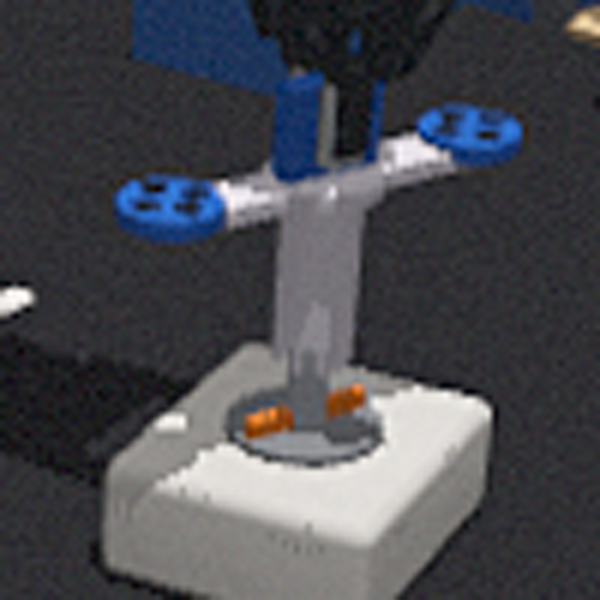

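Request:
arm_command(
  moves=[
    {"jaw":0,"tx":0,"ty":0,"tz":0.003,"turn":0},
    {"jaw":0,"tx":0,"ty":0,"tz":0.006,"turn":0},
    {"jaw":0,"tx":0,"ty":0,"tz":0.009,"turn":0},
    {"jaw":0,"tx":0,"ty":0,"tz":0.012,"turn":0},
    {"jaw":0,"tx":0,"ty":0,"tz":0.015,"turn":0},
    {"jaw":0,"tx":0,"ty":0,"tz":0.018,"turn":0},
    {"jaw":0,"tx":0,"ty":0,"tz":0.018,"turn":0},
  ],
  newtons=60,
)

```text
time_s: 15.08
tool_pos: [0.507, 0.2473, 0.1859]
tool_rot: [-0.0, 0.761, 0.649, -0.0]
contact_force: [-0.6, 1.0, -1.2]
gripper_width: 0.0131
```

```bash
python3 - <<'E'
from h import *
o=robot.get_obs(); Rt=rot(o['tool_rot']); print(o['time_s'],o['tool_pos'],o['contact_force'],o['ft_torque'],o['gripper_width'],'yaw',np.degrees(np.arctan2(Rt[1,1],Rt[0,1])))
a=robot.read_camera('scene'); cv2.imwrite('pics/sc11.png',cv2.resize(a[90:180,260:340],(640,720)[0:2],interpolation=cv2.INTER_CUBIC)[120:])
E
```

```text
15.075 [0.50695396 0.24732822 0.18592242] [-0.64740831  1.00748899 -1.24893921] [-0.02777547 -0.02369554  0.05140459] 0.013118418995056402 yaw -9.054010548883955
```

View pics/sc11.png

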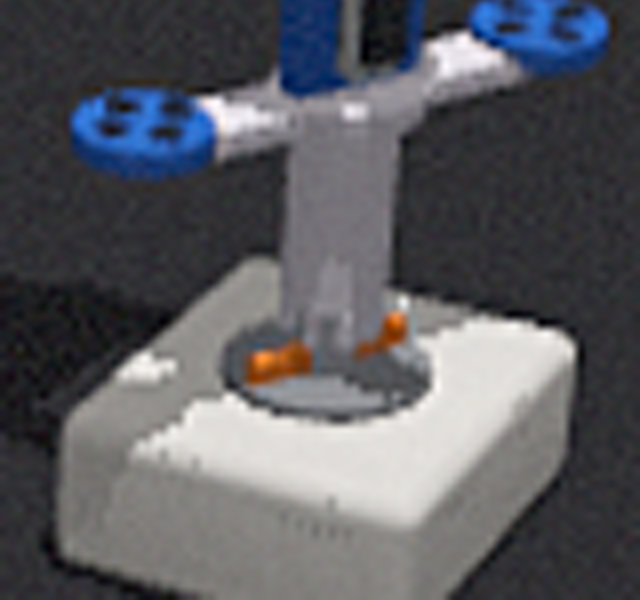

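Request:
arm_command(
  moves=[
    {"jaw":0,"tx":0,"ty":0,"tz":0.002,"turn":0},
    {"jaw":0,"tx":0,"ty":0,"tz":0.004,"turn":0},
    {"jaw":0,"tx":0,"ty":0,"tz":0.0055,"turn":0},
    {"jaw":0,"tx":0,"ty":0,"tz":0.007,"turn":0},
    {"jaw":0,"tx":0,"ty":0,"tz":0.007,"turn":0},
  ],
  newtons=60,
)

```text
time_s: 15.75
tool_pos: [0.5071, 0.2474, 0.1791]
tool_rot: [-0.0, 0.761, 0.649, -0.0]
contact_force: [0.3, -0.6, -2.6]
gripper_width: 0.0134
```

Request:
arm_command(
  moves=[
    {"jaw":0,"tx":0,"ty":0,"tz":0.0015,"turn":0},
    {"jaw":0,"tx":0,"ty":0,"tz":0.003,"turn":0},
    {"jaw":0,"tx":0,"ty":0,"tz":0.0045,"turn":0},
    {"jaw":0,"tx":0,"ty":0,"tz":0.0055,"turn":0},
    {"jaw":0,"tx":0,"ty":0,"tz":0.0055,"turn":0},
  ],
  newtons=60,
)

```text
time_s: 16.38
tool_pos: [0.5071, 0.2474, 0.1737]
tool_rot: [-0.0, 0.761, 0.649, -0.0]
contact_force: [-0.0, -0.0, -2.2]
gripper_width: 0.0136
```

Request:
arm_command(
  moves=[
    {"jaw":0,"tx":0,"ty":0,"tz":0.0005,"turn":0},
    {"jaw":0,"tx":0,"ty":0,"tz":0.001,"turn":0},
    {"jaw":0,"tx":0,"ty":0,"tz":0.0015,"turn":0},
    {"jaw":0,"tx":0,"ty":0,"tz":0.0015,"turn":0},
  ],
  newtons=60,
)

```text
time_s: 16.88
tool_pos: [0.5072, 0.2474, 0.1724]
tool_rot: [0.0, 0.761, 0.649, 0.0]
contact_force: [1.0, 0.2, -0.6]
gripper_width: 0.0133
```

Request:
arm_command(
  moves=[
    {"jaw":0,"tx":0,"ty":0,"tz":0.0005,"turn":0},
    {"jaw":0,"tx":0,"ty":0,"tz":0.0005,"turn":0},
    {"jaw":0,"tx":0,"ty":0,"tz":0.0005,"turn":0},
  ],
  newtons=60,
)

```text
time_s: 17.25
tool_pos: [0.5073, 0.2475, 0.1724]
tool_rot: [0.0, 0.761, 0.649, 0.0]
contact_force: [-3.0, -1.3, 3.3]
gripper_width: 0.0134
```

```bash
python3 - <<'E'
from h import *
o=robot.get_obs(); print(o['time_s'],o['tool_pos'],o['contact_force'],o['ft_torque'])
a=robot.read_camera('scene'); cv2.imwrite('pics/sc12.png',cv2.resize(a[90:180,260:340],(640,720),interpolation=cv2.INTER_CUBIC)[120:])
E
```

```text
17.25 [0.50730912 0.24748048 0.17236621] [-3.04843116 -1.27652788  3.25857507] [-0.03540038  0.49700477 -0.01461993]
```

View pics/sc12.png

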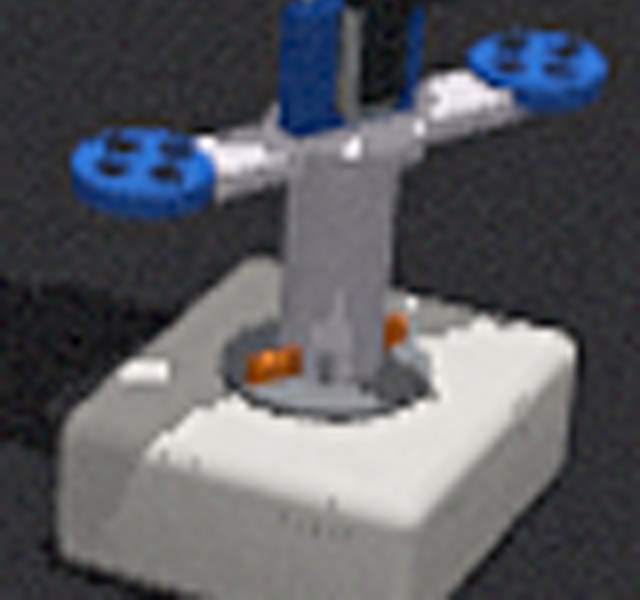

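Request:
arm_command(
  moves=[
    {"jaw":0.17,"tx":0,"ty":0,"tz":0,"turn":0},
    {"jaw":0.2,"tx":0,"ty":0,"tz":0,"turn":0},
    {"jaw":0.25,"tx":0,"ty":0,"tz":0,"turn":0},
    {"jaw":0.35,"tx":0,"ty":0,"tz":0,"turn":0},
    {"jaw":0.45,"tx":0,"ty":0,"tz":0,"turn":0},
    {"jaw":0.45,"tx":0,"ty":0,"tz":0,"turn":0},
  ],
  newtons=20,
)

```text
time_s: 18.05
tool_pos: [0.5071, 0.2474, 0.1718]
tool_rot: [-0.0, 0.761, 0.649, -0.0]
contact_force: [0.1, -0.2, 0.0]
gripper_width: 0.0387
```

```bash
python3 - <<'E'
from h import *
o=robot.get_obs(); print(o['time_s'],o['tool_pos'],o['contact_force'],o['gripper_width'])
cv2.imwrite('pics/wrist13.png',robot.read_camera('wrist'))
E
```

```text
18.05 [0.50713432 0.24737616 0.17176632] [ 0.14105134 -0.20381279  0.00530595] 0.038731295446193165
```

View pics/wrist13.png

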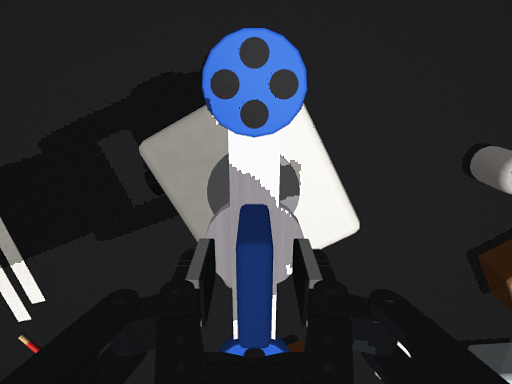

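The bar (cols 237–273) is clear of both pads. I'll retract straight up.

Request:
arm_command(
  moves=[
    {"jaw":0.45,"tx":0,"ty":0,"tz":-0.006,"turn":0},
    {"jaw":0.45,"tx":0,"ty":0,"tz":-0.016,"turn":0},
    {"jaw":0.45,"tx":0,"ty":0,"tz":-0.03,"turn":0},
    {"jaw":0.45,"tx":0,"ty":0,"tz":-0.05,"turn":0},
    {"jaw":0.45,"tx":0,"ty":0,"tz":-0.08,"turn":0},
    {"jaw":0.45,"tx":0,"ty":0,"tz":-0.11,"turn":0},
    {"jaw":0.45,"tx":0,"ty":0,"tz":-0.13,"turn":0},
    {"jaw":0.45,"tx":0,"ty":0,"tz":-0.13,"turn":0},
    {"jaw":0.45,"tx":0,"ty":0,"tz":-0.13,"turn":0},
  ],
)

```text
time_s: 19.23
tool_pos: [0.5066, 0.2472, 0.3006]
tool_rot: [-0.0, 0.761, 0.649, -0.001]
contact_force: [0.3, -0.2, -0.4]
gripper_width: 0.0383
```

```bash
python3 - <<'E'
from h import *
o=robot.get_obs(); print(o['time_s'],o['tool_pos'],o['contact_force'],o['gripper_width'])
ci=robot.camera_info('wrist'); w=robot.read_camera('wrist'); s=robot.read_camera('scene'); cv2.imwrite('pics/scene14.png',s); cv2.imwrite('pics/wrist14.png',w)
hsv=cv2.cvtColor(w,cv2.COLOR_BGR2HSV); m=cv2.inRange(hsv,(100,120,40),(125,255,255))
n,l,st,c=cv2.connectedComponentsWithStats(m)
for i in range(1,n):
    if st[i,4]>300:
        b=st[i]; print(b,onz(ci,[b[0]+b[2]/2-.5,b[1]+b[3]/2-.5],.157)[0])
cs=robot.camera_info('scene'); hs=cv2.cvtColor(s,cv2.COLOR_BGR2HSV); m=cv2.inRange(hs,(100,140,80),(125,255,255))
# predicted disc tops for home / 9 high
d=np.array([np.cos(np.radians(81)),np.sin(np.radians(81))]); a=np.linspace(0,2*np.pi,60)
v=s.copy()
for z,col in ((.157,(0,255,0)),(.166,(0,0,255))):
  for sg in (1,-1):
    ctr=np.array([.5072,.2472])+sg*.08*d
    q=proj(cs,np.c_[ctr[0]+.023*np.cos(a),ctr[1]+.023*np.sin(a),0*a+z])
    print(z,sg,q.min(0).round(1),q.max(0).round(1))
cr=cv2.resize(s[90:190,250:350],(800,800),interpolation=cv2.INTER_CUBIC)
for z,col in ((.157,(0,255,0)),(.166,(0,0,255))):
  for sg in (1,-1):
    ctr=np.array([.5072,.2472])+sg*.08*d
    q=proj(cs,np.c_[ctr[0]+.023*np.cos(a),ctr[1]+.023*np.sin(a),0*a+z])
    cv2.polylines(cr,[((q-[250,90]+.5)*8).astype(np.int32)],True,col,1)
cv2.imwrite('pics/sc14.png',cr[50:650])
E
```

```text
19.225 [0.50662014 0.24723575 0.30062368] [ 0.28212244 -0.15758377 -0.35433524] 0.03825042982541354
[ 227   53   57   58 1868] [0.5209682  0.32797582 0.157     ]
[ 246  150   18   71 1221] [0.50676706 0.2415786  0.157     ]
[ 231  235   48   44 1278] [0.49542742 0.17051103 0.157     ]
0.157 1 [317.5 108.2] [334.7 114.9]
0.157 -1 [267.8 120.5] [286.2 128.2]
0.166 1 [317.7 105.1] [335.1 111.7]
0.166 -1 [267.9 117.3] [286.3 124.8]
```

View pics/sc14.png

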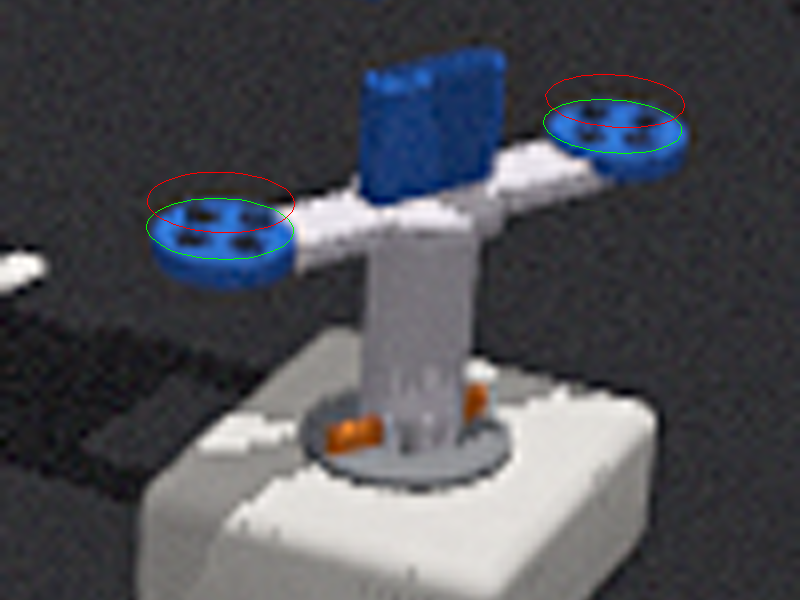

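View pics/scene14.png

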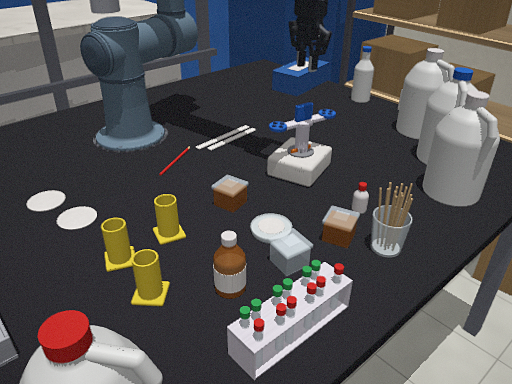

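```bash
python3 - <<'E'
from h import *
a=cv2.imread('pics/scene0.png');b=cv2.imread('pics/scene14.png')
y=lambda i:cv2.inRange(cv2.cvtColor(i,cv2.COLOR_BGR2HSV),(20,150,150),(35,255,255))[226:246,150:190]
for m in (y(a),y(b)):
    p=np.argwhere(m); print(p.min(0),p.max(0),p.mean(0))
print(robot.job_done())
E
```

```text
[0 3] [17 35] [ 9.40223464 16.72067039]
[0 3] [17 35] [ 9.46759259 18.27314815]
the job is handed in; nothing more can be done
None
```

The rotor head is fully home on the mixer's spindle, upright and released, and the job was handed in at about 19.2 s on the robot's clock.

- **Lift:** I took the leftmost stand, the one holding the rotor, and gripped the bar across its thickness. The head came straight up out of the tube. In the last picture the stand is still upright, and its base covers the same pixel extents as at the start.
- **Placing:** I turned the head to line up with the pin, about 81°, before lowering it. I then lowered it in small steps over the spindle, and no extra turning was needed.
- **Seating:** Contact came at tool height 0.1724 m, where 0.1723 m was predicted for fully home. The highest force I read was about 5 N. I then let go and backed straight up.
- **Last checks:** In the scene camera both end discs match the outline predicted for fully home, not the one 9 mm higher. The arms lie along the pin. The jars, dish and bottles look undisturbed.
- **Disagreements:** The cameras differed by up to about 2 mm on the spindle position, within their stated accuracy. My first move call was refused for missing keys and nothing moved.

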